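Find the thread hand of a gearbox filler cap and hold the cap off

ROBOT

A 6-joint arm with a two-finger parallel gripper is mounted at the origin on a cart in front of the work surface, level with it; the furniture and walls round the work are solid. World frame = base frame: x ahead of the robot, y to its left, z up, the work surface at z = 0. Lengths are in m, angles in rad, forces in N, time in s.
With the tool pointing down it reaches from about 0.4 to 0.825 m from the base axis. Payload 7 kg.
Tool frame: the origin (TCP) lies on the mounting face of the last link; the fingertips stand arm.tcp_to_tips ahead of it and the grasp point (between the pads) lies 159 mm ahead of it (arm.tcp_to_tips is the distance from the TCP to the fingertips, in m); z points along the fingers, y is the direction in which the jaws open and shut (so a half turn about z gives the same grasp; the last joint's range is limited). The gripper opens to 88 mm and grips with 3 to 60 N. Pads are 19 mm wide; open, the fingers measure 130 mm over their backs; the gripper's body (78 mm by 193 mm) begins 47 mm behind the grasp point.
Start: joints at [1.516, 0.359, 0.012, 0, -1.224, -0.288], TCP at [0.227, 0.636, 0.405] pointing down, gripper open.
Joint ranges: [-3.07, 3.07], [-1.43, 2.12], [-1.02, 1.25], [-3.03, 1.67], [-3.05, -0], [-3.03, 3.03]. Speed limits (rad/s): [2.39, 2.39, 3.01, 3.14, 3.14, 3.14].

INTERFACE

Orientations are given as [roll, pitch, yaw] about the fixed x, y, z axes, in that order (R = Rz(yaw) Ry(pitch) Rx(roll)).
In Python, from station import arm, cams, job_done, finder gives the robot as it stands.
- The arm moves only by the tool play_rows, never from a script. Its argument "targets" is a list that holds one entry, the list of rows, each a list of 4 numbers: the shift along the tool's x, y, z in m, then the turn about the tool's z in degrees. A call has 1 to 5 rows; each row is the pose to reach, as a shift and turn from the pose commanded when the call began, along the tool's axes at that moment; what a row does not reach only later rows make up. A row lasts 1/8 s, in which the tool goes at most 62.5 mm and 10.7 degrees, less where a joint would pass 70% of its speed; a pose out of reach is approached as far as the arm can. A call with a gripper value outside its range is refused whole. "grip" is the closure in counts, from 0 (fully open) to 255 (shut), set as the call begins (left out, the last holds). The fingers move at their own pace and stop on an object; "newtons" is the grip in N (left out, the last holds). Time passes only in rows, so rows that repeat a pose let the fingers close. It gives the time, the measured TCP pose, the force and the opening at its end, in the units of the state.
- arm.get_state(): the state, without advancing time (a new reading comes with each control period).
- cams.grab_frame(name): name is "scene" or "side" or "wrist"; returns (picture, depth): 400x640x3 uint8, red, green, blue; 400x640 float32, m along the optical axis (not along the pixel's ray), 0 where there is no reading.
- cams.camera_params(name): a dict with "intrinsics" (3x3 intrinsics, pixels), "position" and "attitude" of the camera in the world. Camera axes: x right, y down, z forward; pixel columns grow to the right and rows downward; lengths in m; the calibration is good to about 2 mm. A picture is of the moment at which its call begins: read the wrist's pose just before it. camera_params takes no time and is no camera call; for the wrist camera it gives the pose at the moment of the call.
- job_done(): hands the job in, once; it reports no verdict.
Trained networks look in the newest picture that a camera, given by its name, has taken for a name from the list of things; names that differ only in an ending like _2 or _b are one class to them, and where a whole thing is asked for, a point or a joint stands for the part that bears it (a point fixed in the world has none). Each returns a list of dicts, best first, with "score" (0 to 1); they miss things now and then, are a little off and sometimes report something else, mostly with a low value. They report only what shows in the picture. A call takes as long as a camera call. They do not tell look-alikes from the thing itself.
- finder.find_in(camera, query): "xyz" ([x, y, z] in m, in world coordinates, good to about 4 mm: the middle of the surface that is visible of it).
- finder.masks_of(camera, query): "mask" (400x640 bool, what is visible of it).
The state is a dict: "t": time; "q": joint angles; "qd": joint speeds; "joint_efforts": joint torques, N m; "eef_pos": TCP position; "ee_rot": TCP orientation; "force": force on the tool from outside, world axes, zero at the start; "moment": the same for the moment, N m; "width": finger opening in m.
Only numpy, scipy, OpenCV 4.12 (cv2) and the standard library are available. Lean on these libraries where they do the work, as an engineer would, in place of code of your own. Each camera call takes 0.05 s, during which the arm holds its last target. There are 200 camera calls.

TASK

Take the yellow filler cap off the green gearbox so that it can be topped up with oil. Nobody knows whether its thread is right-handed or left-handed, so try to loosen it one way and, if it stops at once, turn it the other way until it comes free; then lift it out and finish while still holding it, upright and still, about 10 cm straight above its opening. Leave the oil can, jar, wrench and bolt lying round it where they are.

Things in the scene. Friction and masses are not known exactly. Their poses are not given: they have to be found in the camera images.
- gearbox: Green gearbox bolted to the bench: block 150 x 100 mm (x, y), 80 mm high, a bolted foot along each long side (146 mm over the feet), a 57 mm shaft stub out of its +x end. Origin: centre of the block's underside; z up. The filler is 30 mm from the centre towards -x. An aluminium plate with four screws stands up to 4 mm above the top face, from 37 mm beyond the filler's axis.
- filler (a point): Centre of the upper rim of the filler neck (aluminium collar 38 mm outside, opening 31 mm), where the cap's underside sits: 94 mm above the bench, 14 mm above the gearbox's top face. Inside is a coarse part-turn thread. Its hand differs from one start to the next and cannot be seen. The cap's stem is out of the opening after 45 mm of lift.
- cap: Yellow ribbed round cap, 44 mm wide, 26 mm high, about 60 g. Origin: centre of its underside, resting on the collar; z up. Below it hangs a 13 mm stem, 42 mm long, two lugs along x. Oiled: it turns easily, without rising. Wrong way: hard stop within 0.3 rad, still locked (2 to 4 mm play). Right way: stop after 1.1 to 1.4 rad, where it lifts straight out. At a stop it slips in the fingers.
- oil_can: Metal oil can with a long thin spout, 64 x 103 x 152 mm, standing on the bench beside the gearbox; bystander. Origin: centre of its underside.
- jar: Glass jar of nuts with a dark blue lid, 68 mm wide, 95 mm high; bystander. Origin: centre of its underside.
- wrench: Adjustable wrench, 36 x 197 x 10 mm, lying flat, long along y; bystander. Origin: centre of its underside.
- bolt: Steel bolt with nut, 27 x 80 x 24 mm, lying; bystander. Origin: centre of its underside.
Mind the look-alikes: they are no part of the job. There is more than one size of the cap; the job needs the larger.

How it is judged:
By the outcome, as a careful person would: the job done as asked, in the order asked, and still so for the second after the job is handed in, while the arm keeps its last pose, push and grip.
It also fails if it takes over 48 s, if anything falls off the work surface, if the arm or the gripper's body presses on something with over 40 N, if the wrist force passes 120 N, or if a joint passes its speed limit or range.

## Working session

There is one attempt and no reset: what is moved stays moved. The work goes in short steps, Python scripts to look and compute and a tool call to move; the robot and the scene stay as the last step left them, time stands still between calls to the robot, and variables do not carry over. Pictures are saved under pics/ and viewed, about 8 in all and at most 12, crops included, and the job is handed in when it is done.

Besides the shell and the picture viewer there is one more tool, called after "Emit:" as name([rows], argument=value, ...), one row to a line, values as JSON. play_rows: Moves the arm, as the interface text tells. Its arguments: {"type":"object","properties":{"targets":{"type":"array","items":{"type":"array","items":{"type":"array","items":{"type":"number"}}}},"grip":{"type":"number"},"newtons":{"type":"number"}},"required":["targets"]}

```bash
mkdir -p pics; cat > h.py <<'E'
import numpy as np, cv2
from station import arm, cams, job_done, finder
from scipy.spatial.transform import Rotation as R
E
python3 - <<'E'
from h import *
s=arm.get_state(); print({k:np.round(v,3) for k,v in s.items()}, arm.tcp_to_tips)
ims=[]
for c in ["scene","side"]:
    im,d=cams.grab_frame(c); ims.append(im)
    print(c,cams.camera_params(c))
    for q in ["cap","gearbox","filler","oil_can","jar"]:
        print(q,[(np.round(r["xyz"],3),round(r["score"],2)) for r in finder.find_in(c,q)])
for c,im in zip("ab",ims): cv2.imwrite(f"pics/{c}.png",im[...,::-1])
E
```

```text
{'t': np.float64(0.0), 'q': array([ 1.516,  0.359,  0.011, -0.   , -1.224, -0.288]), 'qd': array([ 0.001, -0.   , -0.001, -0.001,  0.001, -0.   ]), 'joint_efforts': array([ 3.0000e-03, -5.8271e+01,  2.9306e+01,  6.9970e+00,  7.0000e-03,
       -0.0000e+00]), 'eef_pos': array([0.227, 0.636, 0.404]), 'ee_rot': array([ 3.14 , -0.   , -0.343]), 'force': array([ 0.176,  1.502, -1.86 ]), 'moment': array([-0.004,  0.008, -0.059]), 'width': np.float64(0.088)} 0.1781
scene {'intrinsics': array([[415.6502033 ,   0.        , 320.01350777],
       [  0.        , 415.6502033 , 195.81414486],
       [  0.        ,   0.        ,   1.        ]]), 'position': array([ 0.21805088, -0.28691802,  0.73391051]), 'attitude': array([-2.41465955, -0.01854179, -0.68185216])}
cap [(array([0.573, 0.197, 0.119]), 0.75), (array([0.438, 0.095, 0.051]), 0.72)]
gearbox [(array([0.588, 0.164, 0.081]), 0.94), (array([0.574, 0.197, 0.118]), 0.72)]
filler [(array([0.582, 0.16 , 0.074]), 0.9)]
oil_can [(array([0.671, 0.363, 0.052]), 0.69)]
jar [(array([0.596, 0.049, 0.069]), 0.95)]
side {'intrinsics': array([[440.79272861,   0.        , 313.43223396],
       [  0.        , 440.79272861, 197.01705867],
       [  0.        ,   0.        ,   1.        ]]), 'position': array([0.39436567, 0.76879645, 0.87449638]), 'attitude': array([-2.46184124,  0.00611666, -2.87723931])}
cap [(array([0.569, 0.216, 0.118]), 0.75), (array([0.44 , 0.108, 0.049]), 0.45)]
gearbox [(array([0.608, 0.234, 0.075]), 0.91), (array([0.53 , 0.101, 0.013]), 0.68)]
filler [(array([0.604, 0.235, 0.079]), 0.65)]
oil_can [(array([0.671, 0.397, 0.062]), 0.83)]
jar [(array([0.601, 0.085, 0.064]), 0.73)]
```

View pics/a.png

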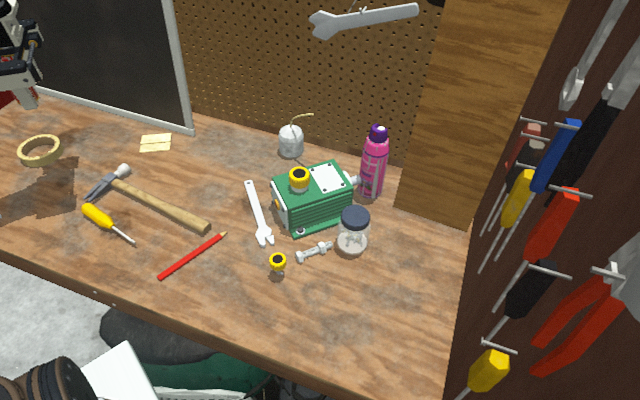

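View pics/b.png

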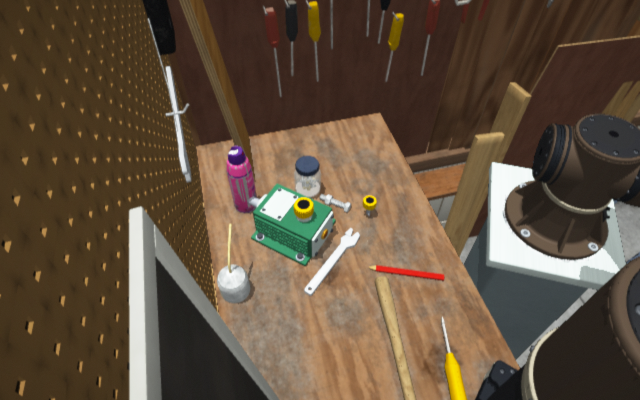

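The scene view (299,179) and side view (304,208) show the large yellow cap on the gearbox. The small look-alike stands alone on the bench at (278,262) and (370,203), and the oil can spout is behind the gearbox. Next I'll measure the cap's axis and the gearbox's yaw.

```bash
cat >> h.py <<'E'
def cloud(c):
    im,d=cams.grab_frame(c); p=cams.camera_params(c); K=p["intrinsics"]
    v,u=np.mgrid[:400,:640]
    P=np.stack([(u-K[0,2])*d/K[0,0],(v-K[1,2])*d/K[1,1],d],-1)@R.from_euler("xyz",p["attitude"]).as_matrix().T+p["position"]
    P[d==0]=np.nan
    return im,P
E
python3 - <<'E'
from h import *
A=[]
for c in ["scene","side"]:
    im,P=cloud(c); hsv=cv2.cvtColor(im,cv2.COLOR_RGB2HSV)
    near=np.hypot(P[...,0]-.572,P[...,1]-.206)<.045
    Z=P[...,2]
    m=near&(Z>.100)&(Z<.14)
    top=near&(Z>np.nanpercentile(Z[m],70)-.004)&(Z<.14)
    (x,y),r=cv2.minEnclosingCircle(P[top][:,:2].astype(np.float32)); print(c,"cap",m.sum(),np.round([x,y,r,np.nanmedian(Z[top])],4),P[top][:,:2].min(0),P[top][:,:2].max(0))
    g=(np.hypot(P[...,0]-.59,P[...,1]-.2)<.15)&(Z>.074)&(Z<.087)&(((hsv[...,0]>60)&(hsv[...,0]<95)&(hsv[...,1]>90))|((hsv[...,1]<60)&(hsv[...,2]>150)))
    print("top rect",cv2.minAreaRect(P[g][:,:2].astype(np.float32)),g.sum())
    for n,(a,b) in {"jar":(.598,.06),"can":(.67,.38)}.items():
        k=(np.hypot(P[...,0]-a,P[...,1]-b)<.09)&(Z>.1)&(Z<.2)&~near; Q=P[k]
        print(n,k.sum(),Q.min(0) if len(Q) else 0,Q.max(0) if len(Q) else 0)
E
```

```text
scene cap 371 [0.5761 0.2028 0.0224 0.1224] [0.55515242 0.1805974 ] [0.59674986 0.22385892]
top rect ((0.594413161277771, 0.15029984712600708), (0.19712644815444946, 0.16657625138759613), 74.69486999511719) 2040
jar 3 [0.59421062 0.05327834 0.10016619] [0.63391927 0.07653788 0.1005113 ]
can 1980 [0.67672411 0.3126062  0.10004715] [0.75353456 0.46942317 0.19991847]
side cap 332 [0.5744 0.2076 0.0223 0.1203] [0.55311948 0.1866676 ] [0.59556253 0.22884825]
top rect ((0.5918850302696228, 0.16835084557533264), (0.17841190099716187, 0.15640753507614136), 75.15804290771484) 2002
jar 0 0 0
can 591 [0.67852931 0.3141926  0.10022408] [0.75247215 0.46939138 0.19989077]
```

```bash
cat >> h.py <<'E'
def shift(target):
    "tool-frame shift to a world TCP target from the measured pose"
    s=arm.get_state(); return R.from_euler("xyz",s["ee_rot"]).inv().apply(np.array(target)-s["eef_pos"])
E
python3 - <<'E'
from h import *
print("shift",shift([.575,.205,.38]).round(4))
cap=np.array([.575,.205])
for c in ["scene","side"]:
    im,P=cloud(c); hsv=cv2.cvtColor(im,cv2.COLOR_RGB2HSV); Z=P[...,2]
    d=np.hypot(P[...,0]-cap[0],P[...,1]-cap[1])
    m=(d<.2)&(Z>.13)&(Z<.3); a=np.degrees(np.arctan2(P[...,1]-cap[1],P[...,0]-cap[0]))
    for lo in range(-180,180,20):
        k=m&(a>=lo)&(a<lo+20)
        if k.sum()>3: print(c,lo,k.sum(),"dmin",d[k].min().round(3),"zmax",Z[k].max().round(3), "near zmax",Z[k&(d<d[k].min()+.03)].max().round(3))
    g=(d<.16)&(Z>.074)&(Z<.083)&(hsv[...,0]>60)&(hsv[...,0]<95)&(hsv[...,1]>110)
    print("rect",cv2.minAreaRect(P[g][:,:2].astype(np.float32)),g.sum())
    w=(d<.13)&(d>.03)&(Z>.078)&(Z<.09)&(hsv[...,1]<50)&(hsv[...,2]>150)
    print("plate",np.median(P[w],0),cv2.minAreaRect(P[w][:,:2].astype(np.float32)))
E
```

```text
shift [0.4726 0.2886 0.0247]
scene -40 500 dmin 0.15 zmax 0.195 near zmax 0.195
scene -20 211 dmin 0.149 zmax 0.195 near zmax 0.195
scene 40 31 dmin 0.16 zmax 0.155 near zmax 0.155
rect ((0.6036585569381714, 0.19384951889514923), (0.1040562242269516, 0.1487126350402832), 75.4329605102539) 839
plate [0.63656932 0.18621363 0.08417883] ((0.6024881601333618, 0.19811978936195374), (0.08606195449829102, 0.15667381882667542), 77.43489074707031)
side -40 50 dmin 0.15 zmax 0.193 near zmax 0.193
side -20 568 dmin 0.145 zmax 0.193 near zmax 0.193
side 40 58 dmin 0.162 zmax 0.153 near zmax 0.153
rect ((0.603648841381073, 0.20217832922935486), (0.10706731677055359, 0.15022052824497223), 75.26478576660156) 1165
plate [0.6372187  0.19184891 0.08194325] ((0.6303490996360779, 0.16133445501327515), (0.14141607284545898, 0.05714201554656029), 75.21509552001953)
```

Emit:
play_rows([
  [[0.047,0.029,0],[0.095,0.058,0],[0.142,0.087,0],[0.19,0.116,0],[0.237,0.145,0]],
], grip=0)

```text
$.targets[0][0]: bad value
```

Emit:
play_rows([
  [[0.047,0.029,0,0],[0.095,0.058,0,0],[0.142,0.087,0,0],[0.19,0.116,0,0],[0.237,0.145,0,0]],
], grip=0)

```text
t: 1.42
eef_pos: [0.4022, 0.418, 0.405]
ee_rot: [-3.141, -0.0, -0.343]
force: [0.5, 0.9, 0.3]
width: 0.0879
```

Emit:
play_rows([
  [[0.047,0.029,0,0],[0.095,0.058,0,0],[0.142,0.087,0,0],[0.19,0.116,0,0],[0.236,0.144,0.025,0]],
])

```text
t: 2.05
eef_pos: [0.5768, 0.2033, 0.3817]
ee_rot: [-3.138, -0.003, -0.342]
force: [0.6, 0.6, -0.3]
width: 0.0873
```

Emit:
play_rows([
  [[0,0,0,0],[0,0,0,0]],
])

```text
t: 2.3
eef_pos: [0.5754, 0.2043, 0.3797]
ee_rot: [3.141, -0.0, -0.344]
force: [-0.6, -0.8, -0.5]
width: 0.0873
```

```bash
python3 - <<'E'
from h import *
s=arm.get_state(); print(s["t"],s["q"].round(3),s["eef_pos"],s["ee_rot"],s["force"])
print(cams.camera_params("wrist"))
print("shift",shift([.575,.205,.38]).round(4))
im,P=cloud("wrist"); cv2.imwrite("pics/w.png",im[...,::-1])
print([(r["xyz"],r["score"]) for r in finder.find_in("wrist","cap")])
Z=P[...,2];m=(np.hypot(P[...,0]-.575,P[...,1]-.205)<.04)&(Z>.113)&(Z<.13)
if m.sum()>5:print(cv2.minEnclosingCircle(P[m][:,:2].astype(np.float32)),np.median(Z[m]))
E
```

```text
2.3 [ 0.661  0.271 -0.173  0.    -1.128  0.566] [0.57540119 0.20430785 0.3796926 ] [ 3.14140955e+00 -2.94975786e-05 -3.43666440e-01] [-0.56580794 -0.84592657 -0.4599626 ]
{'intrinsics': array([[300.89791762,   0.        , 311.01553604],
       [  0.        , 300.89791762, 197.45338804],
       [  0.        ,   0.        ,   1.        ]]), 'position': array([0.64604789, 0.17916324, 0.35956792]), 'attitude': array([ 2.85832683e+00, -1.57372599e-03, -1.91511499e+00])}
shift [-0.0006 -0.0005 -0.0003]
[([0.5777, 0.2009, 0.12], 0.81)]
((0.5744851231575012, 0.20510134100914001), 0.022116228938102722) 0.12056882040300763
```

Emit:
play_rows([
  [[-0.001,-0.001,0.04,0],[-0.001,-0.001,0.08,0],[-0.001,-0.001,0.1,0],[-0.001,-0.001,0.111,0],[-0.001,-0.001,0.111,0]],
])

```text
t: 3.02
eef_pos: [0.5744, 0.2065, 0.2688]
ee_rot: [3.141, 0.0, -0.342]
force: [-1.3, 0.2, 0.7]
width: 0.0875
```

Emit:
play_rows([
  [[0,0,0,0],[0,0,0,0],[0,0,0,0],[0,0,0,0],[0,0,0,0]],
], grip=255, newtons=20)

```text
t: 3.65
eef_pos: [0.5746, 0.2057, 0.2687]
ee_rot: [-3.142, -0.0, -0.343]
force: [-0.0, -0.7, 0.9]
width: 0.0431
```

```bash
python3 - <<'E'
from h import *
s=arm.get_state(); print({k:np.round(v,4) for k,v in s.items()})
E
```

```text
{'t': np.float64(3.65), 'q': array([ 0.6635,  0.3714, -0.3064,  0.    , -0.893 ,  0.5644]), 'qd': array([ 0.0002,  0.0017, -0.0017, -0.0017,  0.0044, -0.0005]), 'joint_efforts': array([ 2.92000e-02, -5.43319e+01,  2.44212e+01,  5.72360e+00,
        1.54500e-01, -3.00000e-04]), 'eef_pos': array([0.5746, 0.2057, 0.2687]), 'ee_rot': array([-3.1416, -0.    , -0.3429]), 'force': array([-0.0054, -0.6681,  0.8916]), 'moment': array([-0.1599,  0.0774, -0.0217]), 'width': np.float64(0.0431)}
```

Emit:
play_rows([
  [[0,0,0,-4],[0,0,0,-8],[0,0,0,-12],[0,0,0,-16],[0,0,0,-20]],
])

```text
t: 4.28
eef_pos: [0.5743, 0.205, 0.2687]
ee_rot: [3.14, 0.001, 0.007]
force: [-1.9, -2.5, 3.3]
width: 0.0417
```

```bash
cat > m.py <<'E'
from h import *
s=arm.get_state(); print(s["t"],"q6",s["q"][5].round(3),"F",s["force"].round(2),"M",s["moment"].round(3),"w",s["width"].round(4),s["eef_pos"].round(4),s["ee_rot"].round(3))
E
python3 m.py
```

```text
Traceback (most recent call last):
  File "m.py", line 2, in <module>
    s=arm.get_state(); print(s["t"],"q6",s["q"][5].round(3),"F",s["force"].round(2),"M",s["moment"].round(3),"w",s["width"].round(4),s["eef_pos"].round(4),s["ee_rot"].round(3))
                                                                                                                 ^^^^^^^^^^^^^^^^
AttributeError: 'float' object has no attribute 'round'
```

```bash
sed -i 's/s\["width"\].round(4)/s["width"]/' m.py; python3 m.py
```

```text
4.275 q6 0.915 F [-1.85 -2.49  3.25] M [-1.231  0.732 -0.66 ] w 0.041694120313306486 [0.5743 0.205  0.2687] [3.14e+00 1.00e-03 7.00e-03]
```

Emit:
play_rows([
  [[0,0,0,-2],[0,0,0,-4]],
])

```text
t: 4.53
eef_pos: [0.5741, 0.2049, 0.2686]
ee_rot: [3.14, 0.002, 0.076]
force: [-2.9, -4.6, 3.8]
width: 0.0414
```

```bash
python3 m.py; python3 - <<'E'
from h import *
ims=[]
for c in ["wrist","scene","side"]:
    im,d=cams.grab_frame(c); cv2.imwrite(f"pics/{c}1.png",im[...,::-1])
E
```

```text
4.525 q6 0.984 F [-2.94 -4.56  3.81] M [-1.869  0.998 -0.625] w 0.04142909637154001 [0.5741 0.2049 0.2686] [3.14e+00 2.00e-03 7.60e-02]
```

The resisting moment about z has levelled off at about 0.65 N·m, so this is a hard stop with the fingers slipping, and it's the wrong way. I'll regrip on centre and turn the other way.

Emit:
play_rows([
  [[0,0,0,0],[0,0,0,0]],
], grip=90)

```text
t: 4.92
eef_pos: [0.5749, 0.2062, 0.2687]
ee_rot: [-3.141, -0.001, 0.076]
force: [0.6, -0.2, -0.4]
width: 0.0545
```

```bash
python3 m.py; python3 - <<'E'
from h import *
print("shift",shift([.5747,.2053,.269]).round(4))
for c in ["scene","side"]:
    im,P=cloud(c);Z=P[...,2];hsv=cv2.cvtColor(im,cv2.COLOR_RGB2HSV)
    m=(np.hypot(P[...,0]-.575,P[...,1]-.205)<.045)&(hsv[...,0]<35)&(hsv[...,0]>18)&(hsv[...,1]>150)
    print(c,m.sum(),np.nanmax(Z[m]),np.nanmedian(P[m],0))
    cv2.imwrite(f"pics/{c}2.png",cv2.resize(im[120:260,220:400],None,fx=3,fy=3)[...,::-1])
E
```

```text
4.925 q6 0.983 F [ 0.61 -0.2  -0.37] M [-0.029  0.008 -0.041] w 0.054477486966118434 [0.5749 0.2062 0.2687] [-3.141e+00 -1.000e-03  7.600e-02]
shift [-0.0002  0.0009 -0.0003]
scene 190 0.20259983006279136 [0.56136547 0.19669717 0.11795071]
side 5 0.17976587250623421 [0.54271295 0.17608665 0.17308623]
```

Emit:
play_rows([
  [[0,0.001,0,0],[0,0.001,0,0],[0,0.001,0,0],[0,0.001,0,0]],
], grip=255, newtons=20)

```text
t: 5.52
eef_pos: [0.5747, 0.2047, 0.2687]
ee_rot: [3.142, 0.0, 0.076]
force: [0.4, -0.2, 0.4]
width: 0.0414
```

Emit:
play_rows([
  [[0,0,0,4],[0,0,0,9],[0,0,0,15],[0,0,0,21],[0,0,0,25]],
])

```text
t: 6.15
eef_pos: [0.5747, 0.2049, 0.2687]
ee_rot: [-3.141, 0.0, -0.363]
force: [-1.2, -0.7, 0.2]
width: 0.0414
```

```bash
python3 m.py
```

```text
6.15 q6 0.546 F [-1.16 -0.73  0.19] M [ 0.009  0.071 -0.034] w 0.04141981279898476 [0.5747 0.2049 0.2687] [-3.141  0.    -0.363]
```

It turns freely this way (Mz about 0), so I'll carry on to the stop.

Emit:
play_rows([
  [[0,0,0,5],[0,0,0,11],[0,0,0,17],[0,0,0,23],[0,0,0,28]],
])

```text
t: 6.78
eef_pos: [0.5747, 0.2049, 0.2687]
ee_rot: [-3.141, 0.0, -0.852]
force: [-0.2, 0.4, -0.1]
width: 0.0412
```

```bash
python3 m.py
```

```text
6.775 q6 0.057 F [-0.23  0.36 -0.13] M [ 0.072  0.024 -0.013] w 0.041239297903189955 [0.5747 0.2049 0.2687] [-3.141  0.    -0.852]
```

Emit:
play_rows([
  [[0,0,0,5],[0,0,0,11],[0,0,0,17],[0,0,0,21],[0,0,0,24]],
])

```text
t: 7.4
eef_pos: [0.5747, 0.2049, 0.2686]
ee_rot: [-3.141, 0.0, -1.27]
force: [-0.1, 0.7, 0.1]
width: 0.0416
```

```bash
python3 m.py
```

```text
7.4 q6 -0.361 F [-0.09  0.73  0.08] M [ 0.183 -0.02   0.051] w 0.04159332046921121 [0.5747 0.2049 0.2686] [-3.141  0.    -1.27 ]
```

Emit:
play_rows([
  [[0,0,0,4],[0,0,0,8],[0,0,0,12],[0,0,0,16]],
])

```text
t: 7.9
eef_pos: [0.575, 0.2051, 0.2688]
ee_rot: [-3.141, 0.0, -1.548]
force: [1.5, -0.9, -0.9]
width: 0.0412
```

```bash
python3 m.py
```

```text
7.9 q6 -0.64 F [ 1.49 -0.88 -0.86] M [-0.14  -0.431  0.68 ] w 0.041184570998424715 [0.575  0.2051 0.2688] [-3.141  0.    -1.548]
```

Emit:
play_rows([
  [[0,0,-0.002,1],[0,0,-0.004,1],[0,0,-0.006,1],[0,0,-0.008,1]],
])

```text
t: 8.4
eef_pos: [0.5747, 0.2048, 0.2764]
ee_rot: [3.141, -0.0, -1.564]
force: [3.0, 0.5, -10.0]
width: 0.0415
```

```bash
python3 m.py
```

```text
8.4 q6 -0.655 F [ 2.96  0.49 -9.96] M [ 0.392 -1.697  0.537] w 0.04145301417657882 [0.5747 0.2048 0.2764] [ 3.141 -0.    -1.564]
```

```bash
python3 - <<'E'
from h import *
o=[]
for c in ["scene","side","wrist"]:
    im,P=cloud(c);Z=P[...,2]
    d=np.hypot(P[...,0]-.5747,P[...,1]-.205)
    m=(d<.019)&(Z>.11)&(Z<.145); print(c,m.sum(),np.percentile(Z[m],[10,50,90]) if m.any() else 0)
    o.append(cv2.resize(im[130:250,235:375],None,fx=2.8,fy=2.8) if c!="wrist" else cv2.resize(im,None,fx=.6,fy=.6))
cv2.imwrite("pics/l.png",np.hstack(o[:2])[...,::-1]); cv2.imwrite("pics/lw.png",o[2][...,::-1])
E
```

```text
scene 94 [0.12839051 0.12982697 0.13125612]
side 124 [0.12607196 0.12841885 0.13002604]
wrist 2107 [0.12735651 0.1283315  0.12939614]
```

View pics/l.png

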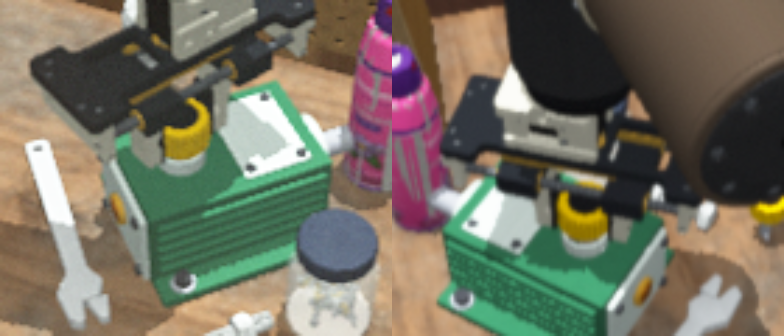

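The cap has risen a full 8 mm, more than the 2–4 mm of locked play, so it's free. I'll ease off the wound-up torque and keep lifting.

Emit:
play_rows([
  [[0,0,0,-2],[0,0,-0.004,-2],[0,0,-0.008,-2],[0,0,-0.012,-2]],
])

```text
t: 9.05
eef_pos: [0.5747, 0.2048, 0.2894]
ee_rot: [-3.141, 0.0, -1.53]
force: [-0.0, 0.7, -0.2]
width: 0.0414
```

```bash
python3 m.py
```

```text
9.05 q6 -0.621 F [-0.    0.67 -0.25] M [ 0.105 -0.05   0.004] w 0.04142848554139504 [0.5747 0.2048 0.2894] [-3.141  0.    -1.53 ]
```

Emit:
play_rows([
  [[0,0,-0.01,0],[0,0,-0.022,0],[0,0,-0.034,0],[0,0,-0.046,0],[0,0,-0.056,0]],
])

```text
t: 9.68
eef_pos: [0.5747, 0.2048, 0.3457]
ee_rot: [-3.141, 0.0, -1.53]
force: [-0.5, -0.3, -0.5]
width: 0.0416
```

Emit:
play_rows([
  [[0,0,-0.012,0],[0,0,-0.021,0],[0,0,-0.0235,0],[0,0,-0.0235,0],[0,0,-0.0235,0]],
])

```text
t: 10.3
eef_pos: [0.5746, 0.2047, 0.3676]
ee_rot: [3.141, -0.0, -1.53]
force: [0.1, 0.4, -0.8]
width: 0.0415
```

```bash
python3 m.py; python3 - <<'E'
from h import *
o=[]
for c in ["scene","side","wrist"]:
    im,P=cloud(c);Z=P[...,2]
    d=np.hypot(P[...,0]-.5747,P[...,1]-.205)
    m=(d<.019)&(Z>.18)&(Z<.24); print(c,m.sum(),np.percentile(Z[m],[10,50,90]) if m.any() else 0)
    if c!="wrist": o.append(cv2.resize(im[110:250,235:375],None,fx=2.8,fy=2.8))
cv2.imwrite("pics/f.png",np.hstack(o)[...,::-1])
E
python3 m.py
```

```text
10.3 q6 -0.621 F [ 0.13  0.41 -0.85] M [ 0.079 -0.079  0.012] w 0.041501037268482144 [0.5746 0.2047 0.3676] [ 3.141 -0.    -1.53 ]
scene 118 [0.21961118 0.22137692 0.22258346]
side 160 [0.21780492 0.21918477 0.22062476]
wrist 2129 [0.217918   0.21883867 0.21987267]
10.45 q6 -0.621 F [-0.32  0.45 -1.03] M [ 0.121 -0.011 -0.001] w 0.04167310436694776 [0.5747 0.2048 0.3678] [ 3.141 -0.    -1.53 ]
```

View pics/f.png

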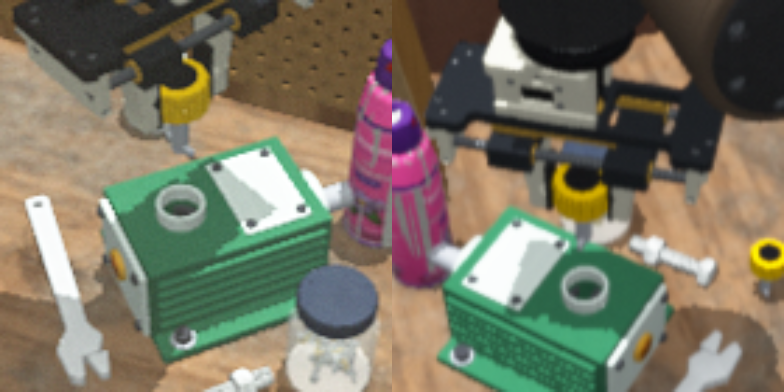

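The cap is out with its stem hanging clear, held above the open collar (collar at crop pixel (180,207) in the scene view and (585,288) in the side view). Everything around it is where it was.

```bash
python3 -c "
from h import *
print(job_done())"; python3 m.py
```

```text
the job is handed in; nothing more can be done
None
the job is handed in; nothing more can be done
```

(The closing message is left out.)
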